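# Check the seeds under the loupe

### The arm

A 6-joint arm with a two-finger parallel gripper is mounted at the origin on the work surface. World frame = base frame: x ahead of the robot, y to its left, z up, the work surface at z = 0. Lengths are in m, angles in degrees, forces in N, time in s.
With the tool pointing down it reaches from about 0.325 to 0.775 m from the base axis. Payload 5.5 kg.
Tool frame: the origin (TCP) lies at the centre of the arm's flange, where the gripper is bolted on; the fingertips stand 182 mm ahead of it and the grasp point (between the pads) lies 163 mm ahead of it; z points along the fingers, y is the line along which they close (so a half turn about z gives the same grasp; the last joint's range is limited). The gripper opens to 88 mm and grips with 3 to 60 N. Pads are 20 mm wide; open, the fingers measure 115 mm over their backs; the gripper's body (75 mm by 178 mm) begins 61 mm behind the grasp point.
Start: joints at [-70.571, 5.22, 70.514, -0, 104.267, -3.249], TCP at [0.231, -0.554, 0.405] pointing down, gripper open.
Joint ranges: [-164.24, 164.24], [-49.07, 125.15], [9.68, 141.18], [-86.29, 266.29], [3.28, 154.24], [-151.56, 151.56]. Speed limits (degrees/s): [147.25, 147.25, 172.46, 180, 180, 180].

### API

Orientations are given as [roll, pitch, yaw] about the fixed x, y, z axes, in that order (R = Rz(yaw) Ry(pitch) Rx(roll)).
In Python, from station import r gives the robot as it stands. The module is installed in compiled form; this text tells all that it offers. Calls block until the motion is done:
- r.reach(position, orientation): joint-space move of the TCP to a pose.
- r.servo_line(position, rotation=None, speed=0.15): straight line of the TCP; rotation=None keeps the orientation; speed is the mean speed in m/s.
- r.move_joints(angles): joint-space move.
- r.let_go() and r.grab(squeeze=None): open the fingers fully, or close them until they stop; squeeze is the grip in N (None keeps the last).
- r.wait(seconds).
- r.inverse_kinematics(position, orientation): joint angles nearest the present ones, or None.
- r.sense(): the state.
- r.snapshot(name): name is "scene" or "top" or "wrist"; returns a dict with "frame" (480x640x3 uint8, red, green, blue), "fx", "fy", "cx", "cy" (pixels), "R" (3x3) and "t" (3): a world point X has camera coordinates R X + t. Camera axes: x right, y down, z forward; pixel columns grow to the right and rows downward; lengths in m; the calibration is good to about 2 mm. A picture is of the moment at which its call begins. There is no depth.
A pose or a line that the arm cannot do raises r.IKError and nothing moves.
- r.hand_in(): hands the job in; it is judged then, once.
The state is a dict: "clock": time; "joints": joint angles; "joint_vel": joint speeds; "joint_torque": joint torques, N m; "tcp_pos": TCP position; "orientation": TCP orientation; "contact_force": force on the tool from outside, world axes, zero at the start; "torque": the same for the moment, N m; "opening": finger opening in m; "gripper_force": force on a finger pad.
Only numpy, scipy, OpenCV 4.12 (cv2) and the standard library are available. Lean on these libraries where they do the work, as an engineer would, in place of code of your own. Each camera call takes 0.05 s, during which the arm holds its last target. There are 200 camera calls.

### The job

Take the green shade hood off the seed dish, hang it astride the bar of the aluminium rail and let go of it. Then pick up the orange-handled loupe from its wooden rest and hold it level, its lens centred over the seed dish at the height of the gauge's red pointer, touching nothing else with it; finish while still holding it there, steady. Do not shift the red pointer, do not touch the dish with the loupe, and leave the other things on the bench where they are.

Things in the scene. Friction and masses are not known exactly. Their poses are not given: they have to be found in the camera images.
- hood_grip (a point): Centre of the white upright fin on the ridge of the loose green shade hood: 60 mm long (x, along the ridge), 12 mm thick (y, pinch across it from above), 45 mm high, z up. At the start the hood stands on the station's slab over the dish, ridge pointing at the gauge. When it hangs on the rail, this point is about 46 mm above the bar's axis.
- hood: The hood (0.16 kg): two flat panels 4 mm thick meeting in a ridge like an upside-down V, both ends open, 90 mm long (x), 119 mm wide over its feet, ridge 105 mm up. Origin midway between the feet at their underside, 127 mm below the fin's centre.
- rail: Fixed aluminium rail: straight round bar 18 mm thick along its x, axis 140 mm above the bench, on a post at each end (110 mm either side of the middle) with round feet 52 mm across. Origin on the bench under the bar's middle. The hood hangs between the posts, ridge along the bar, either way round. It stands left or right of the station, the loupe's rest on the other side.
- rail_mid (a point): Middle of the rail's bar, on its axis, 140 mm above the bench; same axes as the rail.
- loupe_grip (a point): Where to grip the loupe's handle, close to its centre of mass: 80 mm from the lens centre, half-way up the handle, 49 mm above the bench at the start. x points along the handle to the lens, z up. The orange handle is 16 mm wide (y) and 18 mm high, from 38 mm ahead of this point to 67 mm behind it; a steel cap ends it 77 mm behind.
- lens (a point): Centre of the loupe's lens, half-way through its thickness, level with the middle of the handle: 80 mm along x from point loupe_grip. The black rim is 68 mm across and 10 mm thick. z is the lens axis, upright when the loupe is level.
- loupe: The loupe itself (0.13 kg); origin under the lens centre at the underside of the handle, 9 mm below point lens; same axes.
- rest: Fixed wooden loupe rest, base 200 x 60 x 8 mm, origin under its middle, x along it. A 50 x 50 mm block, 44 mm high at x = +65 mm, bears the rim; a 20 x 40 mm block, 40 mm high at x = -75 mm with 6 mm cheeks, bears the handle's end. Between them only the 8 mm base lies under the handle.
- station: Fixed white base slab of the inspection station, 10 mm thick, 140 mm wide (y), reaching from x = -80 to +120 mm; origin on the bench under the dish's centre. x points from the dish to the gauge.
- dish: Blue round seed dish fixed on the slab, 72 mm across, 14 mm high, with beans inside; origin at the centre of its underside, 10 mm above the bench.
- gauge: Focal gauge fixed on the slab 90 mm from the dish's centre (along the station's x): upright aluminium post 10 mm thick, its top 180 mm above the bench, with a red pointer collar 22 mm across that can slide on it. Origin at the post's foot, 10 mm above the bench.
- mark (a point): Tip of the gauge's red pointer, pointing at the dish's axis and ending 64 mm short of it. Its height (100 to 150 mm above the bench) is the focal height for the lens centre. z up.
- grass_pot: Bystander, to be left alone: black plastic pot 90 mm across and 80 mm high with short grass. Origin at the centre of its underside.
- clay_pot: Bystander, to be left alone: small empty terracotta pot, 70 mm across, 60 mm high. Origin at the centre of its underside.
- seed_jar: Bystander, to be left alone: amber jar with lid, 48 mm across, 70 mm high. Origin at the centre of its underside.
- seed_tin: Bystander, to be left alone: flat yellow round tin, 52 mm across, 30 mm high. Origin at the centre of its underside.
- plant_label: Bystander, to be left alone: white plastic plant label lying flat, 90 x 18 x 5 mm. Origin at the centre of its underside.
- spray_bottle: Bystander, to be left alone: white spray bottle with black and blue trigger head, 76 mm across, 220 mm high. Origin at the centre of its underside.
- bench_brush: Bystander, to be left alone: hand brush lying on the bench. Origin at the centre of its underside.

How it is judged (in metres and radians):
On the way, in this order (a step that is already met when the one before it is completed fails the run):
1. the hood hangs astride the bar, let go of (x of hood_grip in the frame of rail between -0.07 and 0.07 m and y of hood_grip in the frame of rail between -0.03 and 0.03 m and z of hood_grip in the frame of rail between 0.17 and 0.202 m and angle between the x axis of hood_grip and the x axis of rail, either way round below 0.35 rad and angle between hood_grip's own z axis and vertical below 0.4 rad and contact force between hood and rail above 0.3 N and contact force between hood and the arm below 0.05 N and contact force between hood and the fingers below 0.05 N and linear speed of hood below 0.05 m/s), for 0.3 s.
2. the loupe is lifted off its rest in the gripper (height (world z) of lens above 0.07 m and contact force between loupe and the fingers above 1 N and contact force between loupe and rest below 0.05 N), for 0.1 s.
At the end, for the whole second after the job is handed in: Hood at rest astride the bar between the posts, ridge within 0.35 rad of it, free of the robot. Loupe carried by the gripper alone: lens within 10 mm of the pointer's height and 14 mm of the dish's axis, level within 7 degrees, still (all of step 1 and z of lens in the frame of mark between -0.01 and 0.01 m and horizontal distance between lens and dish below 0.014 m and angle between lens's own z axis and vertical below 0.12 rad and contact force between loupe and the fingers above 1 N and linear speed of loupe below 0.02 m/s and contact force between loupe and rest below 0.05 N and contact force between loupe and station below 0.05 N and contact force between loupe and rail below 0.05 N and contact force between loupe and hood below 0.05 N and contact force between loupe and gauge below 0.05 N); the arm keeps its last pose, push and grip.
It fails at once if the red pointer is shifted by more than 5 mm (distance of mark from where it was at the start of the episode above 0.005 m).
It fails at once if the loupe touches the dish (contact force between loupe and dish above 0.5 N).
It fails at once if a bystander is moved by more than 30 mm (distance of any of grass_pot, clay_pot, seed_jar, seed_tin, plant_label, spray_bottle, bench_brush from where it was at the start of the episode above 0.03 m).
It also fails if it takes over 58 s, if anything falls off the work surface, if the arm or the gripper's body presses on something with over 40 N, if the wrist force passes 120 N, or if a joint passes its speed limit or range.

## Working session

There is one attempt and no reset: what is moved stays moved. The work goes in short steps, each a Python script; the robot and the scene stay as the last script left them, time stands still between calls to the robot, and variables do not carry over. Pictures are saved under pics/ and viewed, at most 10 in all, crops included, and the job is handed in when it is done.

```bash
mkdir -p pics; cat > h.py <<'E'
import numpy as np, cv2
from station import r
def snap(n,f=None):
    s=r.snapshot(n)
    if f: cv2.imwrite('pics/'+f,cv2.cvtColor(s['frame'],cv2.COLOR_RGB2BGR))
    return s
def px(s,u,v,z):
    R=np.array(s['R']);t=np.array(s['t']);c=-R.T@t
    d=R.T@np.array([(u-s['cx'])/s['fx'],(v-s['cy'])/s['fy'],1]);return c+d*(z-c[2])/d[2]
def proj(s,X):
    p=np.array(s['R'])@np.array(X)+np.array(s['t']);return s['fx']*p[0]/p[2]+s['cx'],s['fy']*p[1]/p[2]+s['cy']
E
python3 - <<'E'
from h import *
import pickle
d={n:snap(n,n+'0.png') for n in('scene','top')}
pickle.dump(d,open('s0.pkl','wb'))
for s in d.values(): print(-np.array(s['R']).T@np.array(s['t']),s['fx'],s['R'])
E
```

```text
[ 1.22927837 -0.79454735  1.43681864] 572.9727374988746 [[ 0.74717945  0.66454518  0.01012777]
 [ 0.52397621 -0.57961989 -0.62409111]
 [-0.40886649  0.47161476 -0.78128594]]
[ 0.26426458 -0.02451669  1.55548418] 609.950904332471 [[ 0.0176687  -0.999634   -0.02048626]
 [-0.98174157 -0.01346391 -0.18974249]
 [ 0.18939722  0.02346472 -0.98162014]]
```

View pics/scene0.png

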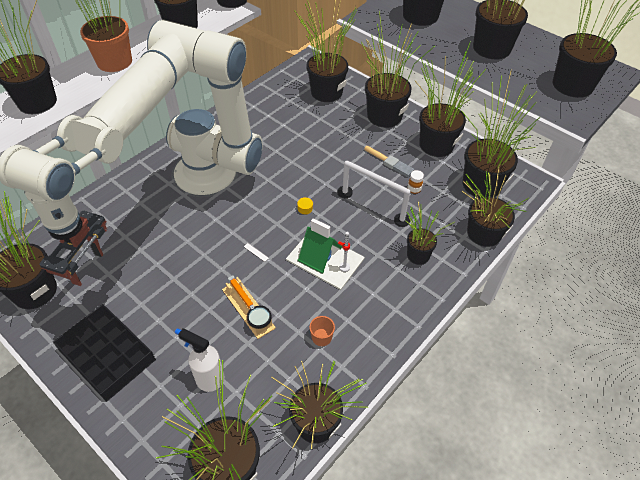

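View pics/top0.png

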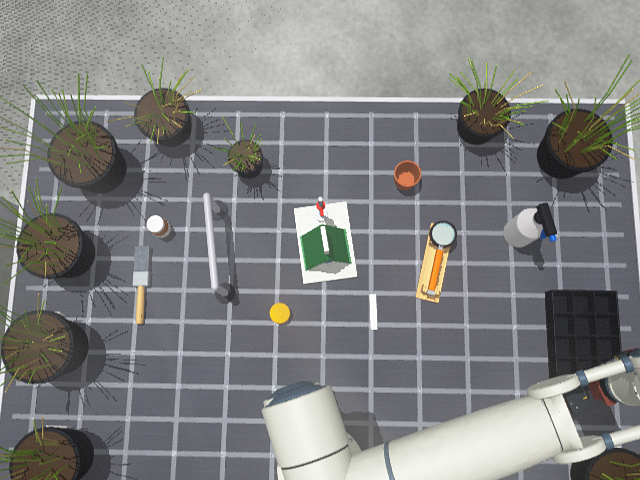

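The top view shows the rail on the left (205–225, 195–300), the hood and station at (325, 243), and the loupe on its rest at (437, 262). I'll enlarge both views.

```bash
python3 - <<'E'
import cv2,numpy as np
a=cv2.imread('pics/top0.png')[185:315,195:465]; cv2.imwrite('pics/t1.png',cv2.resize(a,(0,0),fx=2.96,fy=2.96,interpolation=3)) if 0 else cv2.imwrite('pics/t1.png',cv2.warpAffine(a,np.float32([[2.96,0,0],[0,2.96,0]]),(799,385),flags=2))
a=cv2.imread('pics/scene0.png')[150:350,215:425]; cv2.imwrite('pics/s1.png',cv2.resize(a,(630,600),interpolation=2))
E
```

```text
(no output)
```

View pics/t1.png

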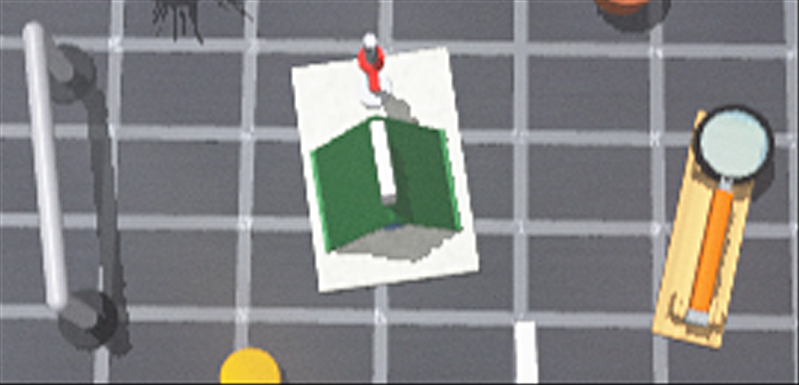

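View pics/s1.png

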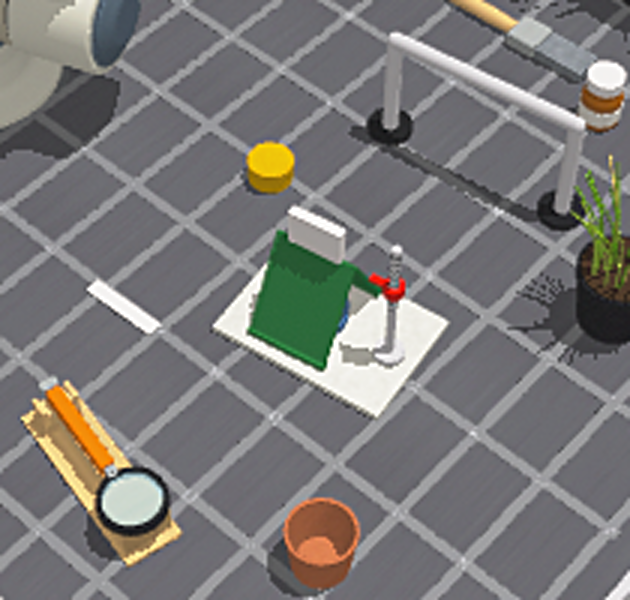

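```bash
python3 - <<'E'
from h import *
import pickle
from scipy.optimize import least_squares as L
d=pickle.load(open('s0.pkl','rb'));T=d['top'];S=d['scene']
t=lambda p:(195+p[0]/2.96,185+p[1]/2.96)
s=lambda p:(215+p[0]/3,150+p[1]/3)
P=[px(T,*t(p),.01)[:2] for p in[(291,68),(447,48),(479,270),(319,292)]]
Q=[px(S,*s(p),.01)[:2] for p in[(448,322),(377,416),(213,327)]]
M=[(.12,.07),(.12,-.07),(-.08,-.07),(-.08,.07)]
def R(a):return np.array([[np.cos(a),-np.sin(a)],[np.sin(a),np.cos(a)]])
for pts,m in((P,M),(Q,M[:3])):
    o=L(lambda v:np.ravel([v[:2]+R(v[2])@np.array(b)-a for a,b in zip(pts,m)]),[.5,0,0]);print('station',o.x,np.degrees(o.x[2]),o.fun.round(4))
    x=o.x; g=x[:2]+R(x[2])@[.09,0];tip=x[:2]+R(x[2])@[.064,0]
    print('gauge',g)
    for z in np.arange(.1,.151,.01):
        a=proj(S,[*g,z]);b=proj(S,[*tip,z]);c=proj(T,[*g,z]);e=proj(T,[*tip,z])
        f=lambda a:((a[0]-215)*3,(a[1]-150)*3);h=lambda a:((a[0]-195)*2.96,(a[1]-185)*2.96)
        print(z,np.round([f(a),f(b),h(c),h(e)]).astype(int).tolist())
for n,S_,f,e in(('T',T,t,[(32,25),(57,305)]),('S',S,s,[(397,38),(578,124)])):
    a,b=[px(S_,*f(p),.14) for p in e];print('rail',n,a,b,(a+b)/2,np.degrees(np.arctan2(*(a-b)[1::-1])),np.linalg.norm(a-b))
    
print('lens',px(T,*t((733,144)),.052),px(S,*s((132,499)),.052),'cap',px(T,*t((699,318)),.05),px(S,*s((49,383)),.05))
print('fin top',px(T,*t((377,123)),.1595),px(T,*t((389,193)),.1595),'S',px(S,*s((291,210)),.1595),px(S,*s((344,237)),.1595))
E
```

```text
station [ 0.5381641  -0.003785    0.14770532] 8.462891356641022 [-0.0001  0.0007  0.0006 -0.0005 -0.0005 -0.0006  0.      0.0005]
gauge [0.62718412 0.00946019]
0.1 [[393, 299], [370, 287], [371, 66], [376, 96]]
0.11 [[393, 292], [370, 281], [371, 63], [375, 93]]
0.12 [[394, 286], [371, 274], [371, 60], [375, 90]]
0.13 [[394, 280], [371, 268], [371, 57], [375, 88]]
0.13999999999999999 [[395, 273], [372, 262], [370, 54], [375, 85]]
0.14999999999999997 [[395, 267], [372, 255], [370, 51], [374, 82]]
station [ 0.5403524  -0.00693975  0.1507009 ] 8.634525510945666 [ 0.0004  0.0017  0.0014 -0.0009 -0.0018 -0.0007]
gauge [0.62933234 0.00657205]
0.1 [[393, 302], [370, 290], [375, 63], [379, 94]]
0.11 [[393, 295], [370, 284], [375, 60], [379, 91]]
0.12 [[393, 289], [371, 277], [375, 57], [379, 88]]
0.13 [[394, 283], [371, 271], [374, 54], [379, 85]]
0.13999999999999999 [[394, 276], [371, 265], [374, 51], [378, 82]]
0.14999999999999997 [[395, 270], [372, 258], [374, 48], [378, 79]]
rail T [0.64787535 0.28540519 0.14      ] [0.41971919 0.25342568 0.14      ] [0.53379727 0.26941543 0.14      ] 7.978883062847405 0.23038645882375602
rail S [0.42434052 0.25435061 0.14      ] [0.64210851 0.28356734 0.14      ] [0.53322451 0.26895898 0.14      ] -172.35857177762392 0.21971917939784655
lens [ 0.57484205 -0.29669701  0.052     ] [ 0.57579881 -0.29897056  0.052     ] cap [ 0.4269939  -0.26584545  0.05      ] [ 0.42326526 -0.26176657  0.05      ]
fin top [0.56581029 0.00285899 0.1595    ] [ 0.5097387  -0.00750519  0.1595    ] S [ 0.51202431 -0.01055419  0.1595    ] [ 0.57207046 -0.00143095  0.1595    ]
```

```bash
python3 - <<'E'
from h import *
s=r.sense();print(s['orientation'],s['clock'])
p=s['tcp_pos'];r.servo_line([p[0],p[1],.5],speed=.25)
F=[.539,-.005]
for y in(8.5,-171.5): print(r.inverse_kinematics([*F,.36],[180,0,y]),r.inverse_kinematics([.5335,.269,.51],[180,0,y]))
r.reach([*F,.40],[180,0,8.5])
w=snap('wrist','w1.png');print(r.sense()['clock'],r.sense()['joints'])
for X in([.568,0,.1595],[.510,-.009,.1595],[.538,-.004,.024],[.628,.009,.18],[.602,.006,.118]): print(np.round(proj(w,X)))
print(-np.array(w['R']).T@np.array(w['t']))
E
```

```text
[-1.79900979e+02 -5.92041358e-03  2.26755251e+01] 0.1
[-4.14793586e+00 -4.44733063e+00  8.47393219e+01 -2.54444375e-14
  9.97080088e+01  7.73520641e+01] [ 2.34958248e+01  7.73244055e+00  5.69824279e+01 -2.54444375e-14
  1.15285132e+02  1.04995825e+02]
[  -4.14793586   -4.44733063   84.73932187    0.           99.70800876
 -102.64793586] [ 23.49582483   7.73244055  56.98242789   0.         115.28513156
 -75.00417517]
2.9583 [-4.22518354e+00 -4.23791045e+00  8.04813771e+01 -1.11401555e-02
  1.03743329e+02  7.73392026e+01]
[315. 217.]
[316. 302.]
[315. 224.]
[314. 112.]
[314. 161.]
[0.60471476 0.0039038  0.37912648]
```

View pics/w1.png

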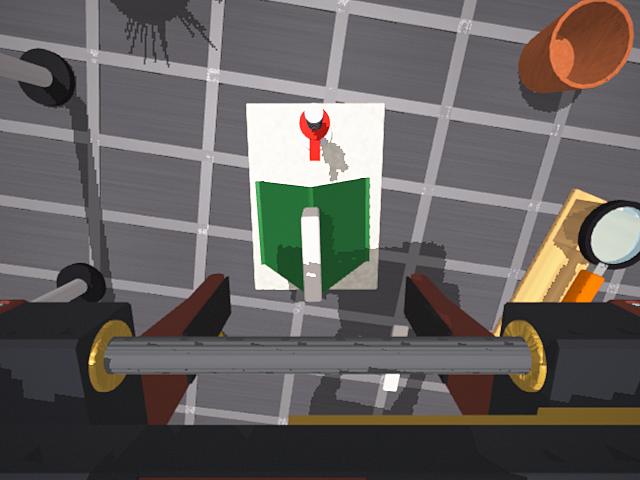

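The fin sits centred at about (311, 255) between the fingers, and the pointer tip is at (315, 160). Both match the predictions, so I'll grasp.

```bash
python3 - <<'E'
from h import *
F=[.539,-.004];o=[180,0,8.5]
r.servo_line([*F,.141+.163],speed=.12)
r.grab(25);s=r.sense();print(s['opening'],s['gripper_force'])
r.servo_line([*F,.505],speed=.2)
s=r.sense();print(s['opening'],s['gripper_force'],s['contact_force'],s['clock'])
r.reach([.5335,.269,.515],[180,0,7.8])
w=snap('wrist','w2.png');T=snap('top','t2.png');print(r.sense()['clock'])
E
```

```text
0.011955285669663892 24.997094571590424
0.011552346783018705 24.997012317180634 [-0.44951283 -0.07522033 -1.32743437] 6.2167
7.375
```

View pics/w2.png

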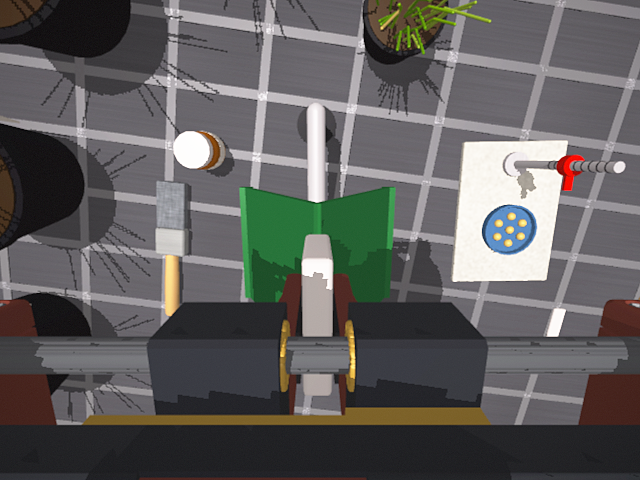

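The hood is aligned over the bar at (317, 150). From here the gauge is seen side-on: dish (510, 230), pointer tip (568, 189), post top (619, 167). I'll lower the hood and use this view to measure the mark.

```bash
python3 - <<'E'
from h import *
w=snap('wrist')
print('dish',px(w,509.5,230,.022))
tip=[.6015,.0057]
for z in(.11,.115,.12,.125,.13): print(z,np.round(proj(w,[*tip,z]),1),np.round(proj(w,[.6275,.009,z]),1))
print('top',proj(w,[.6275,.009,.18]))
f0=np.array(r.sense()['contact_force'])
r.servo_line([.5335,.269,.37],speed=.18)
for z in(.36,.356,.353):
    r.servo_line([.5335,.269,z],speed=.05); s=r.sense();print(z,np.round(np.array(s['contact_force'])-f0,2))
snap('scene','s2.png');print(s['clock'])
E
```

```text
dish [ 0.53865043 -0.00264474  0.022     ]
0.11 [560.6 189.9] [565.  165.5]
0.115 [563.7 190.3] [568.2 165.6]
0.12 [566.9 190.7] [571.5 165.7]
0.125 [570.2 191.1] [575.  165.8]
0.13 [573.6 191.6] [578.5 165.9]
top (np.float64(619.8295633094718), np.float64(167.20406197641555))
0.36 [0.08 0.93 0.18]
0.356 [-0.12  0.99 -0.51]
0.353 [ 0.33  1.34 -1.35]
9.2333
```

```bash
python3 - <<'E'
from h import *
r.let_go();r.wait(.3)
r.servo_line([.5335,.269,.5],speed=.15)
snap('scene','s3.png')
r.reach([.47,-.274,.36],[180,0,-12.7])
w=snap('wrist','w3.png')
for X in([.5752,-.2977,.049],[.497,-.28,.058],[.422,-.2635,.05]): print(np.round(proj(w,X)))
print(r.sense()['clock'])
a=cv2.imread('pics/s3.png')[100:300,290:470];b=cv2.imread('pics/w3.png')
cv2.imwrite('pics/c.png',np.hstack([cv2.resize(a,(360,400)),cv2.resize(b,(440,400))[:]]))
E
```

```text
[318. 104.]
[318. 207.]
[318. 291.]
14.075
```

View pics/c.png

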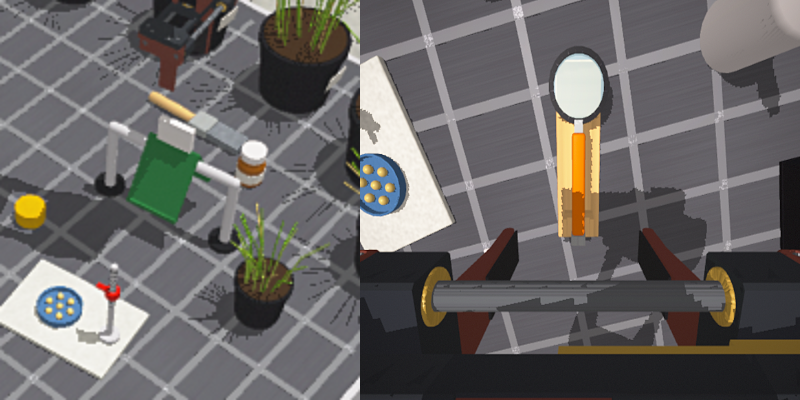

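The hood hangs on the bar and is free of the gripper. The loupe lies where predicted, with the lens at full-image pixel (318, 101). I'll pick it up.

```bash
python3 - <<'E'
from h import *
r.servo_line([.497,-.280,.26],speed=.15)
r.servo_line([.497,-.280,.212],speed=.08)
r.grab(40);r.wait(.2);s=r.sense();print(s['opening'],s['gripper_force'])
r.servo_line([.497,-.280,.36],speed=.1)
r.servo_line([.4605,.0141,.36],speed=.15);r.wait(.3)
s=r.sense();print(s['opening'],s['gripper_force'],s['clock'])
w=snap('wrist','w4.png');snap('scene','s4.png')
print(proj(w,[.5385,-.0035,.197]),proj(w,[.6275,.009,.18]))
a=cv2.imread('pics/s4.png')[170:320,240:420];b=cv2.imread('pics/w4.png')[:300]
cv2.imwrite('pics/c2.png',np.vstack([b,cv2.resize(a,(640,533))[120:420]]))
E
```

```text
0.015783802864093078 39.99995470046997
0.015727779638904253 39.999550580978394 21.025
(np.float64(316.24028795686036), np.float64(121.75961268621745)) (np.float64(231.9035500768756), np.float64(-109.5918066451693))
```

View pics/c2.png

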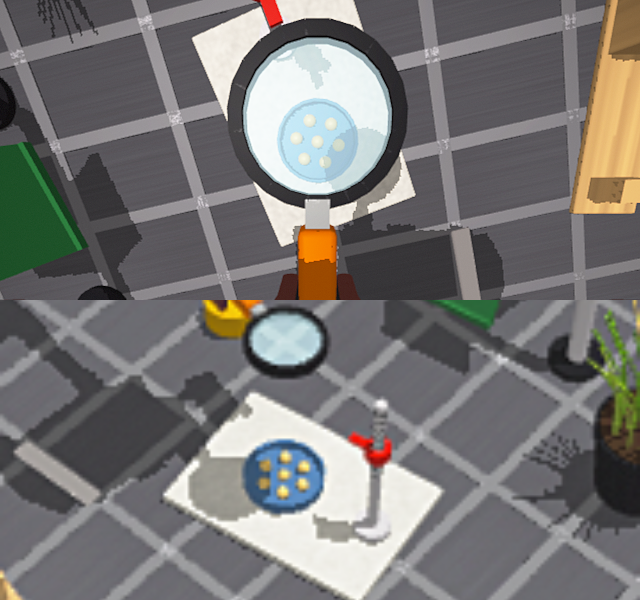

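The lens rim centre is at (318, 115) against a predicted (316, 122), so the lens is about 2.5 mm too far forward. I'll correct that, descend, and check height and tilt.

```bash
python3 - <<'E'
from h import *
r.servo_line([.4583,.0146,.283],speed=.06);r.wait(.5)
w=snap('wrist','w5.png');S=snap('scene','s5.png')
print('dish',px(w,317,140,.022))
th=np.linspace(0,2*np.pi,24,endpoint=False)
L=np.array([.5385,-.0035,.12])
for n,s in(('w5',w),('s5',S)):
    im=cv2.imread(f'pics/{n}.png');
    if n=='s5': k=6;o=np.array([285,190]);im=cv2.resize(im[190:265,285:365],(0,0),fx=k,fy=k)
    else: k=1;o=np.array([0,0]);im=im[:300]
    for dz in(-.005,.005):
        P=np.array([proj(s,L+[.034*np.cos(a),.034*np.sin(a),dz]) for a in th])
        cv2.polylines(im,[np.int32((P-o+.5*(k>1))*k)],True,(0,0,255) if dz<0 else (0,255,255),1)
    t=np.array(proj(s,[.6015,.0057,.12]));cv2.circle(im,tuple(np.int32((t-o)*k)),3,(255,0,255),1)
    cv2.imwrite(f'pics/o{n}.png',im)
a=cv2.imread('pics/ow5.png');b=cv2.imread('pics/os5.png')
b=cv2.copyMakeBorder(b[:300],0,300-min(300,b.shape[0]),0,640-b.shape[1],cv2.BORDER_CONSTANT)
cv2.imwrite('pics/c3.png',np.vstack([a,b]));print(r.sense()['clock'])
E
```

```text
dish [ 0.53410216 -0.00249374  0.022     ]
23.1583
```

View pics/c3.png

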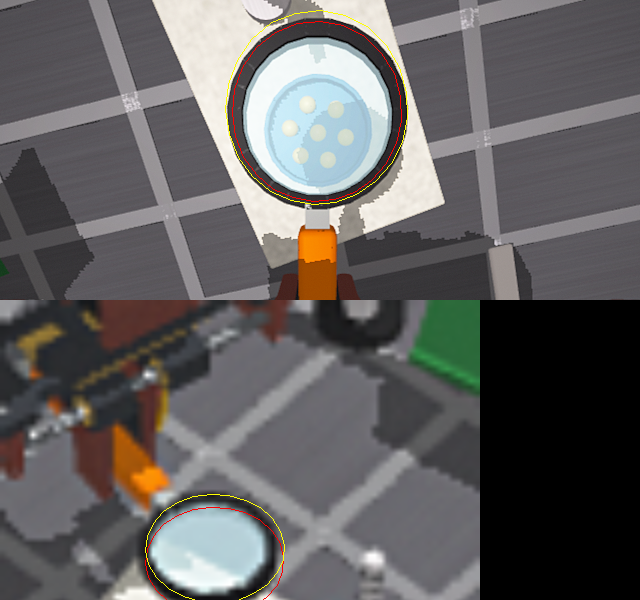

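The rim matches the overlay to within about 2 mm in both views, with tilt around 1°. I'll nudge it forward slightly, settle and hand in.

```bash
python3 - <<'E'
from h import *
r.servo_line([.4598,.0143,.2835],speed=.02);r.wait(1)
s=r.sense();print(s['gripper_force'],s['tcp_pos'],np.abs(s['joint_vel']).max(),s['clock'])
print(r.hand_in())
E
```

```text
39.99967932701111 [0.45979418 0.01429929 0.28350462] 0.11342107340505742 24.4083
the job is handed in; nothing more can be done
None
```

I handed the job in at about 24 s. The hood hangs astride the rail, let go of, and the loupe is held steady and nearly level (about 1° tilt). By my camera estimates its lens is within about 2 mm of the dish's axis and 3 mm of the pointer's height; the hand-in gave no verdict.

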